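Shut down the grinding bench

ROBOT

A 7-joint arm with a two-finger parallel gripper is mounted at the origin on the work surface. World frame = base frame: x ahead of the robot, y to its left, z up, the work surface at z = 0. Lengths are in m, angles in rad, forces in N, time in s.
With the tool pointing down it reaches from about 0.425 to 1.025 m from the base axis. Payload 9.4 kg.
Tool frame: the origin (TCP) lies at the very end of the fingers, on their centre line; the grasp point (between the pads) lies 19 mm behind it; z points along the fingers, y is the line along which they close (so a half turn about z gives the same grasp; the last joint's range is limited). The gripper opens to 93 mm and grips with 3 to 60 N. Pads are 15 mm wide; open, the fingers measure 128 mm over their backs; the gripper's body (75 mm by 188 mm) begins 65 mm behind the grasp point.
Start: joints at [-1.383, 0.599, -0.003, 1.599, 0.002, 0.943, -0.08], TCP at [0.19, 0.7, 0.219] pointing down, gripper open.
Joint ranges: [-2.57, 2.57], [-0.35, 1.97], [-1.29, 1.29], [0.11, 2.56], [-1.05, 4.19], [0.11, 1.86], [-2.63, 2.63]. Speed limits (rad/s): [2.22, 2.22, 3.01, 3.01, 3.14, 3.14, 3.14].

INTERFACE

Orientations are given as a unit quaternion [x, y, z, w].
In Python, from station import * gives the robot as it stands. The module is installed in compiled form; this text tells all that it offers.
- The arm moves only by the shell command python3 -m crank 'ROWS' [FORCE]. ROWS is JSON, a list of rows, each a list of 3 entries, a list of its own where there are three numbers: the finger opening in m, from 0 to 0.093, then the shift along the tool's x, y, z in m, then the turn about the tool's z in rad. A call has exactly 10 rows; each row is the pose to reach, as a shift and turn from the pose commanded when the call began, along the tool's axes at that moment; what a row does not reach only later rows make up. A row lasts 1/12 s, in which the tool goes at most 41.7 mm and 7.16 degrees, less where a joint would pass 70% of its speed; a pose out of reach is approached as far as the arm can. A call with a gripper value outside its range is refused whole. The fingers move at their own pace and stop on an object; FORCE is the grip in N (left out, the last holds). Time passes only in rows, so rows that repeat a pose let the fingers close, or fill a call up. It gives the time, the measured TCP pose, the force, the opening and the grip force at its end, in the units of the state.
- sense(): the state, without advancing time (a new reading comes with each control period).
- grab_frame(name): name is "scene" or "top"; returns (picture, depth): 420x560x3 uint8, blue, green, red; 420x560 float32, m along the optical axis (not along the pixel's ray), 0 where there is no reading.
- camera_info(name): a dict with "fx", "fy", "cx", "cy" (pixels), "world_from_camera" (4x4, takes a point from camera to world coordinates). Camera axes: x right, y up, looking along -z (the intrinsics and any distortion apply to the point x, -y, -z); pixel columns grow to the right and rows downward; lengths in m; the calibration is good to about 2 mm. A picture is of the moment at which its call begins. camera_info takes no time and is no camera call.
- close_job(): hands the job in; it is judged then, once.
Trained networks look in the newest picture that a camera, given by its name, has taken for a name from the list of things; names that differ only in an ending like _2 or _b are one class to them, and where a whole thing is asked for, a point or a joint stands for the part that bears it (a point fixed in the world has none). Each returns a list of dicts, best first, with "conf" (0 to 1); they miss things now and then, are a little off and sometimes report something else, mostly with a low value. They report only what shows in the picture. A call takes as long as a camera call.
- trace(label, camera): "region" (420x560 bool, what is visible of it) and "xy" ([column, row] in pixels, amid what is visible of it).
The state is a dict: "clock": time; "joints": joint angles; "dq": joint speeds; "tau": joint torques, N m; "tool_pos": TCP position; "ee_rot": TCP orientation; "wrist_force": force on the tool from outside, world axes, zero at the start; "ft_torque": the same for the moment, N m; "finger_gap": finger opening in m; "finger_force": force on a finger pad.
Only numpy, scipy, OpenCV 4.12 (cv2) and the standard library are available. Lean on these libraries where they do the work, as an engineer would, in place of code of your own. Each camera call takes 0.05 s, during which the arm holds its last target. There are 200 camera calls.

TASK

Shut down the grinding bench by pressing three controls with the fingertips, in this order: first press the bench grinder's broad mushroom knob fully down, then push the extractor's wide key fully down, then push the raised end of the power strip's rocker switch down until the rocker has tipped all the way over. Each stays where it is pushed. Only press: do not press any other button or key, and do not pick up or push aside the power strip or the things lying about.

Things in the scene. Friction and masses are not known exactly. Their poses are not given: they have to be found in the camera images.
- grinder: grey two-wheel bench grinder, bolted down. Origin on the table under its control deck; its x axis points from the deck to the wheels. Deck: flat top 60 mm above the table, x -60 to +70 mm, y -90 to +90 mm, with two controls at x = -15 mm. Wheels and tool rests lie beyond x = +70 mm, up to 235 mm high
- stop_knob (a joint): travel of the mushroom knob, m: 0 up, 0.008 fully down. Slides straight down against about 3 N of friction, no spring, and stays where pushed
- stop_knob_top (a point): centre of the top of the mushroom knob (black, 40 mm across, on a thin stem, top 30 mm above the deck when up), at y = -40 mm on the grinder's deck; moves with the knob
- start_button (a joint): travel of the grinder's other button, m: 0 up, 0.005 down; springs back (about 4 N). Not to be pressed
- start_button_top (a point): centre of the top of the small start button (black, 22 mm across, 10 mm above the deck), at y = +45 mm on the grinder's deck
- extractor: white bench-top dust extractor, bolted down. Origin on the table under its control deck; its x axis points from the deck to the tall filter housing. Deck: flat top 80 mm above the table, x -65 to +70 mm, y -110 to +110 mm, with three keys in a row at x = -15 mm. Housing with louvred front beyond x = +65 mm, 230 mm high with a carrying handle to 261 mm
- off_key (a joint): travel of the wide key, m: 0 up, 0.006 fully down. Slides straight down against about 3 N of friction, no spring, and stays where pushed
- off_key_top (a point): centre of the top of the wide key (black, 30 mm along x, 44 mm along y, top 10 mm above the deck when up), at y = -45 mm on the extractor's deck; moves with the key
- speed_key_a (a joint): travel of the narrow key in the middle, m: 0 up, 0.005 down; springs back (about 4 N). Not to be pressed
- speed_key_a_top (a point): centre of the top of the middle key (black, 30 by 18 mm, 10 mm above the deck), at y = +15 mm
- speed_key_b (a joint): travel of the narrow key at the end, m: 0 up, 0.005 down; springs back (about 4 N). Not to be pressed
- speed_key_b_top (a point): centre of the top of the end key (black, 30 by 18 mm, 10 mm above the deck), at y = +50 mm
- strip: grey power strip standing loose on the table, about 0.9 kg, 280 mm (x) by 70 mm (y) by 45 mm high. Origin at the centre of its underside; the rocker lies at x = -95 mm, three round sockets towards +x
- rocker (a joint): angle of the black rocker switch, rad: about -0.2 on (its -x end, away from the sockets, is raised), +0.2 tipped fully over (its -x half lies flat and low, its other end is raised). Stiff (about 3 N at the point below), no spring, stays where pushed
- rocker_end (a point): the point to push: on the top face of the rocker's half away from the sockets, 18 mm from the pivot. About 57 mm above the table while raised, 50 mm when tipped fully over; moves with the rocker. The rocker is 50 mm long (strip x) and 28 mm wide, its pivot line runs along the strip's y; the strip's top around it is 45 mm high
- nut: loose large steel nut, 34 mm across, 16 mm high, beside the rocker end of the strip; origin at the underside's centre
- bar_offcut: loose standing round bar offcut, 24 mm diameter, 50 mm high, beside the rocker end of the strip; origin at the underside's centre
- spanner: loose spanner, 160 mm long, on the table in front of the grinder
- wire_brush: loose brass wire cup brush, 64 mm across, 45 mm high, in front of the extractor; origin at the underside's centre
- pipe_cap: loose copper pipe cap, 52 mm across, 22 mm high, in front of the extractor; origin at the underside's centre

How it is judged:
By the outcome, as a careful person would: the job done as asked, in the order asked, and still so for the second after the job is handed in, with the robot touching nothing.
It also fails if it takes over 54 s, if anything falls off the work surface, if the arm or the gripper's body presses on something with over 40 N, if the wrist force passes 120 N, or if a joint passes its speed limit or range.

## Working session

There is one attempt and no reset: what is moved stays moved. The work goes in short steps, Python scripts to look and compute and a shell command to move; the robot and the scene stay as the last step left them, time stands still between calls to the robot, and variables do not carry over. Pictures are saved under pics/ and viewed, at most 10 in all, crops included, and the job is handed in when it is done.

```bash
mkdir -p pics; cat > h.py <<'E'
from station import *
import numpy as np, cv2
def w(cam,u,v,d):
    c=camera_info(cam);p=np.array([(u-c["cx"])/c["fx"]*d,-(v-c["cy"])/c["fy"]*d,-d,1])
    return (np.array(c["world_from_camera"])@p)[:3]
def cloud(cam,D):
    v,u=np.mgrid[:420,:560];c=camera_info(cam)
    P=np.stack([(u-c["cx"])/c["fx"]*D,-(v-c["cy"])/c["fy"]*D,-D,np.ones_like(D)],-1)
    return (P@np.array(c["world_from_camera"]).T)[...,:3]
E
python3 - <<'E'
from h import *
print({k:v for k,v in camera_info("top").items()}); print({k:v for k,v in camera_info("scene").items()})
for cam in("scene","top"):
    I,D=grab_frame(cam); cv2.imwrite(f"pics/{cam}0.png",I); C=cloud(cam,D); np.save(cam+".npy",C)
    for n in["stop_knob_top","start_button_top","off_key_top","speed_key_a_top","rocker_end","strip","grinder","extractor"]:
        for r in trace(n,cam)[:3]:
            m=r["region"]&(D>0); P=C[m]
            print(cam,n,round(r["conf"],2),np.round(r["xy"]),m.sum(),np.round(np.median(P,0),3) if len(P) else "", np.round(np.percentile(P[:,2],[5,95]),3) if len(P) else "")
s=sense();print(s["clock"],s["tool_pos"],s["ee_rot"])
E
```

```text
{'fx': 432.0936557976802, 'fy': 432.0936557976802, 'cx': 278.46622399256, 'cy': 209.9973079526122, 'world_from_camera': array([[-1.25386980e-03,  9.95269995e-01, -9.71394079e-02,
         3.58520511e-01],
       [-9.99994399e-01, -9.46482618e-04,  3.21040690e-03,
         2.13245064e-02],
       [ 3.10328089e-03,  9.71428893e-02,  9.95265607e-01,
         1.27599482e+00],
       [ 0.00000000e+00,  0.00000000e+00,  0.00000000e+00,
         1.00000000e+00]])}
{'fx': 415.9760284483395, 'fy': 415.9760284483395, 'cx': 281.74357977094206, 'cy': 204.85489766579778, 'world_from_camera': array([[ 0.87782919, -0.33418849,  0.34312384,  0.78436614],
       [ 0.47869257,  0.63666308, -0.60457717, -0.52105014],
       [-0.01641154,  0.69496631,  0.71885498,  0.74238555],
       [ 0.        ,  0.        ,  0.        ,  1.        ]])}
scene stop_knob_top 0.66 [320. 153.] 173 [0.466 0.242 0.085] [0.064 0.089]
scene start_button_top 0.71 [267. 220.] 257 [0.456 0.005 0.051] [0.046 0.058]
scene speed_key_a_top 0.5 [224. 324.] 160 [ 0.523 -0.267  0.089] [0.087 0.091]
scene rocker_end 0.73 [269. 222.] 24
[... 664 characters left out ...]
23  0.09 ] [0.085 0.094]
top off_key_top 0.43 [284. 213.] 163 [0.461 0.007 0.053] [0.047 0.061]
top speed_key_a_top 0.63 [378. 192.] 70 [ 0.524 -0.264  0.09 ] [0.087 0.094]
top speed_key_a_top 0.26 [403. 192.] 188 [ 0.524 -0.325  0.09 ] [0.085 0.094]
top rocker_end 0.61 [284. 213.] 183 [0.461 0.007 0.052] [0.047 0.061]
top strip 0.69 [285. 188.] 2346 [ 0.548 -0.01   0.046] [0.041 0.052]
top strip 0.45 [174. 244.] 381 [0.394 0.327 0.007] [0.002 0.012]
top grinder 0.8 [184. 164.] 8445 [0.588 0.268 0.156] [0.057 0.229]
top extractor 0.76 [384. 143.] 11594 [ 0.629 -0.263  0.22 ] [0.071 0.234]
0.9 [0.18975937 0.69971404 0.21862559] [ 1.32019863e-01  9.91247071e-01 -5.72590971e-06  1.46987372e-05]
```

View pics/top0.png

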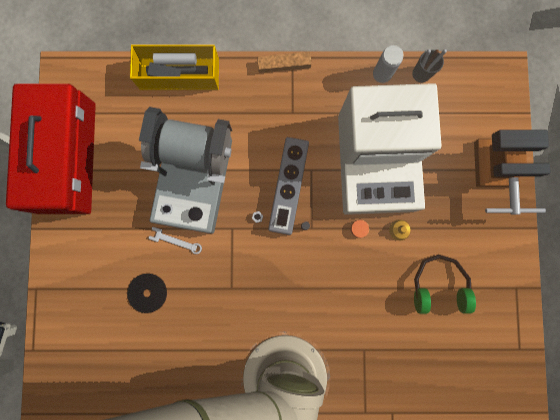

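View pics/scene0.png

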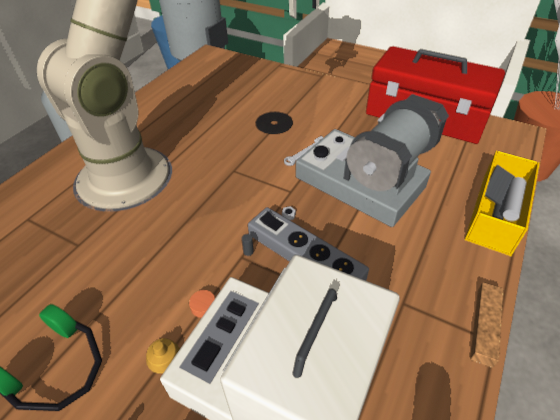

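```bash
python3 - <<'E'
from h import *
for cam in("top","scene"):
    C=np.load(cam+".npy");x,y,z=C[...,0],C[...,1],C[...,2]
    I=cv2.imread(f"pics/{cam}0.png").max(2)
    for n,m in dict(knob=(abs(x-.466)<.04)&(abs(y-.245)<.04)&(z>.083)&(z<.1),
       key=(abs(x-.525)<.03)&(abs(y+.324)<.035)&(z>.083)&(z<.1)&(I<90),
       rock=(abs(x-.458)<.045)&(abs(y-.006)<.045)&(z>.035)&(z<.07)&(I<80),
       strip=(abs(x-.53)<.16)&(abs(y+.005)<.08)&(z>.035)&(z<.06),
       hi=(abs(x-.458)<.045)&(abs(y-.006)<.045)&(z>.054)&(z<.07)).items():
        P=C[m]
        if len(P): print(cam,n,len(P),P.mean(0).round(4),"rect",cv2.minAreaRect((P[:,:2]*1000).astype(np.float32)),"z",np.percentile(P[:,2],[5,50,95]).round(3))
E
```

```text
top knob 134 [0.4665 0.2485 0.0879] rect ((465.1716003417969, 248.21755981445312), (33.80317687988281, 35.5875129699707), 87.5640869140625) z [0.084 0.088 0.092]
top key 165 [ 0.5252 -0.3235  0.0903] rect ((524.8574829101562, -324.30816650390625), (29.548019409179688, 42.82819366455078), 4.140923500061035) z [0.086 0.09  0.094]
top rock 156 [0.4588 0.0092 0.053 ] rect ((460.47979736328125, 17.42755889892578), (47.18974304199219, 76.19889068603516), 79.30619049072266) z [0.045 0.053 0.061]
top strip 2338 [ 0.5481 -0.0122  0.0463] rect ((549.399169921875, -32.229881286621094), (114.4552001953125, 279.2371826171875), 79.80474090576172) z [0.041 0.046 0.052]
top hi 71 [0.4509 0.0083 0.0573] rect ((462.1466064453125, 6.411162376403809), (27.479158401489258, 53.08732223510742), 80.35648345947266) z [0.054 0.057 0.061]
scene knob 110 [0.4642 0.2463 0.0865] rect ((463.73052978515625, 249.17266845703125), (34.17227554321289, 37.118812561035156), 4.735788345336914) z [0.084 0.086 0.089]
scene key 504 [ 0.5248 -0.3263  0.0889] rect ((523.651611328125, -323.47979736328125), (29.8171443939209, 47.701576232910156), 1.9113999605178833) z [0.086 0.089 0.091]
scene rock 232 [0.4569 0.0061 0.0515] rect ((457.821044921875, 15.589581489562988), (50.6805534362793, 48.7840690612793), 85.58538818359375) z [0.046 0.051 0.057]
scene strip 2965 [ 0.5397 -0.0125  0.0452] rect ((545.6512451171875, -34.07417297363281), (115.5267562866211, 279.0673828125), 79.46109008789062) z [0.041 0.045 0.051]
scene hi 69 [0.4412 0.0083 0.0561] rect ((443.5384216308594, 8.819509506225586), (28.66097068786621, 19.303958892822266), 77.4341049194336) z [0.054 0.055 0.059]
```

Top view: the knob is at (195,213), the wide key at (402,192) and the rocker at (283,215). The nut is at (257,217) and the bar at (305,226). Both views agree within 2 mm on knob (0.465, 0.248, 0.088), key (0.525, -0.324, 0.09) and rocker end about (0.441, 0.010, 0.057), with strip yaw about -10°. These heights and reaches match the text. The scene view confirms that the raised end of the rocker faces the robot.

First move: close the fingers and go towards the knob.

```bash
python3 -m crank '[[0,[-0.01,-0.01,0],0],[0,[-0.03,-0.03,0],0],[0,[-0.058,-0.055,0],-0.03],[0,[-0.086,-0.082,0],-0.06],[0,[-0.114,-0.109,0],-0.09],[0,[-0.142,-0.135,0],-0.09],[0,[-0.17,-0.162,0],-0.09],[0,[-0.195,-0.187,0],-0.09],[0,[-0.215,-0.205,0],-0.09],[0,[-0.225,-0.214,0],-0.09]]' 20
python3 - <<'E'
from h import *
from scipy.spatial.transform import Rotation as R
open("h.py","a").write('''
from scipy.spatial.transform import Rotation as R
def to(p):
    s=sense();r=R.from_quat(s["ee_rot"]);y=r.apply([0,1,0])
    print("t",s["clock"],"pos",np.round(s["tool_pos"],4),"yaw",np.round(np.degrees(np.arctan2(-y[0],y[1])),1),"F",np.round(s["wrist_force"],1),"shift",np.round(r.inv().apply(np.array(p)-s["tool_pos"]),4))
''')
E
python3 -c "
from h import *
to([.465,.248,.11])"
```

```text
clock: 1.73
tool_pos: [0.3533, 0.4296, 0.219]
ee_rot: [0.09, 0.996, -0.001, 0.001]
wrist_force: [-0.6, -0.5, -0.2]
finger_gap: 0.0312
finger_force: 0.0
t 1.7333 pos [0.3533 0.4296 0.219 ] yaw -10.3 F [-0.6 -0.5 -0.2] shift [-0.1422 -0.1586  0.1093]
```

```bash
python3 -m crank '[[0,[-0.01,-0.01,0],0],[0,[-0.03,-0.032,0],0],[0,[-0.055,-0.06,0.01],0],[0,[-0.08,-0.09,0.02],0],[0,[-0.105,-0.117,0.03],0],[0,[-0.125,-0.14,0.045],0],[0,[-0.136,-0.154,0.06],0],[0,[-0.142,-0.16,0.075],0],[0,[-0.142,-0.16,0.085],0],[0,[-0.142,-0.16,0.09],0]]'
python3 -c "
from h import *
to([.465,.248,.095])"
```

```text
clock: 2.57
tool_pos: [0.4625, 0.2524, 0.1274]
ee_rot: [0.087, 0.996, -0.0, -0.001]
wrist_force: [0.2, 0.1, -1.1]
finger_gap: 0.0004
finger_force: 0.0
t 2.5667 pos [0.4625 0.2524 0.1274] yaw -10.0 F [ 0.2  0.1 -1.1] shift [-0.0033 -0.0039  0.0324]
```

```bash
python3 -m crank '[[0,[-0.002,-0.002,0.008],0],[0,[-0.003,-0.004,0.018],0],[0,[-0.003,-0.004,0.027],0],[0,[-0.003,-0.004,0.032],0],[0,[-0.003,-0.004,0.035],0],[0,[-0.003,-0.004,0.038],0],[0,[-0.003,-0.004,0.041],0],[0,[-0.003,-0.004,0.043],0],[0,[-0.003,-0.004,0.044],0],[0,[-0.003,-0.004,0.044],0]]'
python3 -c "
from h import *
to([.465,.248,.080])"
```

```text
clock: 3.4
tool_pos: [0.4652, 0.2478, 0.0847]
ee_rot: [0.087, 0.996, 0.0, 0.0]
wrist_force: [-0.4, 1.1, 1.1]
finger_gap: 0.0003
finger_force: 0.4
t 3.4 pos [0.4652 0.2478 0.0847] yaw -10.0 F [-0.4  1.1  1.1] shift [0.0002 0.0002 0.0047]
```

```bash
python3 -m crank '[[0,[0,0,0.001],0],[0,[0,0,0.002],0],[0,[0,0,0.003],0],[0,[0,0,0.004],0],[0,[0,0,0.0045],0],[0,[0,0,0.005],0],[0,[0,0,0.0055],0],[0,[0,0,0.006],0],[0,[0,0,0.006],0],[0,[0,0,0.006],0]]'
python3 -c "
from h import *
to([.465,.248,.078])"
```

```text
clock: 4.23
tool_pos: [0.4654, 0.2479, 0.081]
ee_rot: [0.087, 0.996, 0.001, 0.001]
wrist_force: [-7.3, -1.6, 36.3]
finger_gap: 0.001
finger_force: 17.9
t 4.2333 pos [0.4654 0.2479 0.081 ] yaw -10.0 F [-7.3 -1.6 36.3] shift [0.0005 0.     0.003 ]
```

The knob stopped at z = 0.081 with 36 N, so it is fully down. Next: lift straight up, then across to the extractor.

```bash
python3 -m crank '[[0,[0,0,-0.01],0],[0,[0,0,-0.03],0],[0,[0,0,-0.06],0],[0,[0,0,-0.085],0],[0,[0,-0.02,-0.1],0],[0,[0,-0.05,-0.105],-0.03],[0,[0,-0.085,-0.105],-0.08],[0,[0,-0.12,-0.105],-0.12],[0,[0,-0.15,-0.105],-0.16],[0,[0,-0.17,-0.105],-0.19]]'
python3 -c "
from h import *
to([.525,-.324,.12])"
```

```text
clock: 5.07
tool_pos: [0.4346, 0.077, 0.1836]
ee_rot: [-0.008, 1.0, -0.001, -0.0]
wrist_force: [-0.5, -0.1, 0.6]
finger_gap: 0.0003
finger_force: 0.0
t 5.0667 pos [0.4346 0.077  0.1836] yaw 0.9 F [-0.5 -0.1  0.6] shift [-0.0844 -0.4023  0.064 ]
```

```bash
python3 -m crank '[[0,[-0.015,-0.01,0],0],[0,[-0.035,-0.03,0],0],[0,[-0.055,-0.06,0],0],[0,[-0.07,-0.095,0],0],[0,[-0.08,-0.133,0],0],[0,[-0.084,-0.173,0],0],[0,[-0.084,-0.213,0],0],[0,[-0.084,-0.253,0],0],[0,[-0.084,-0.285,0],0],[0,[-0.084,-0.3,0],0]]'
python3 - <<'E'
from h import *
to([.525,-.324,.12])
I,D=grab_frame("top");C=cloud("top",D)
for n in("stop_knob_top","off_key_top","rocker_end"):
    for r in trace(n,"top")[:2]:
        P=C[r["region"]&(D>0)];print(n,round(r["conf"],2),np.median(P,0).round(4),np.percentile(P[:,2],90).round(4))
E
```

```text
clock: 5.9
tool_pos: [0.5232, -0.2241, 0.1834]
ee_rot: [-0.005, 1.0, -0.001, -0.0]
wrist_force: [-0.6, -0.4, 0.5]
finger_gap: 0.0009
finger_force: 0.0
t 5.9 pos [ 0.5232 -0.2241  0.1834] yaw 0.6 F [-0.6 -0.4  0.5] shift [-0.0008 -0.0998  0.0636]
stop_knob_top 0.58 [0.4668 0.2472 0.0799] 0.0834
off_key_top 0.45 [0.3973 0.3287 0.0078] 0.0107
rocker_end 0.55 [0.4609 0.0073 0.052 ] 0.0591
```

The knob top now reads about 8 mm lower than before. On to the key.

```bash
python3 -m crank '[[0,[0,-0.015,0],0],[0,[0,-0.04,0],0],[0,[-0.001,-0.065,0],0],[0,[-0.001,-0.085,0],0],[0,[-0.001,-0.097,0.01],0],[0,[-0.001,-0.1,0.025],0],[0,[-0.001,-0.1,0.045],0],[0,[-0.001,-0.1,0.06],0],[0,[-0.001,-0.1,0.073],0],[0,[-0.001,-0.1,0.08],0]]'
python3 -c "
from h import *
to([.525,-.324,.083])"
```

```text
clock: 6.93
tool_pos: [0.5263, -0.316, 0.1014]
ee_rot: [-0.009, 1.0, 0.001, -0.001]
wrist_force: [-0.4, 0.8, -0.2]
finger_gap: 0.0002
finger_force: 0.0
t 6.9333 pos [ 0.5263 -0.316   0.1014] yaw 1.0 F [-0.4  0.8 -0.2] shift [ 0.0014 -0.008   0.0183]
```

```bash
python3 -m crank '[[0,[0.001,-0.005,0],0],[0,[0.001,-0.008,0],0],[0,[0.001,-0.008,0.004],0],[0,[0.001,-0.008,0.008],0],[0,[0.001,-0.008,0.011],0],[0,[0.001,-0.008,0.013],0],[0,[0.001,-0.008,0.015],0],[0,[0.001,-0.008,0.0165],0],[0,[0.001,-0.008,0.0175],0],[0,[0.001,-0.008,0.018],0]]'
python3 -c "
from h import *
to([.525,-.324,.081])"
```

```text
clock: 7.77
tool_pos: [0.5258, -0.3264, 0.0857]
ee_rot: [-0.008, 1.0, 0.0, 0.0]
wrist_force: [-0.9, 1.6, 3.0]
finger_gap: 0.0004
finger_force: 1.4
t 7.7667 pos [ 0.5258 -0.3264  0.0857] yaw 0.9 F [-0.9  1.6  3. ] shift [0.0008 0.0024 0.0047]
```

```bash
python3 -m crank '[[0,[0,0,0.001],0],[0,[0,0,0.002],0],[0,[0,0,0.003],0],[0,[0,0,0.004],0],[0,[0,0,0.0045],0],[0,[0,0,0.005],0],[0,[0,0,0.0055],0],[0,[0,0,0.0055],0],[0,[0,0,0.0055],0],[0,[0,0,0.0055],0]]'
python3 -c "
from h import *
to([.525,-.324,.081])"
```

```text
clock: 8.6
tool_pos: [0.526, -0.3265, 0.0837]
ee_rot: [-0.008, 1.0, -0.0, 0.001]
wrist_force: [-8.4, 7.0, 39.4]
finger_gap: 0.0006
finger_force: 19.7
t 8.6 pos [ 0.526  -0.3265  0.0837] yaw 0.9 F [-8.4  7.  39.4] shift [0.0009 0.0025 0.0027]
```

The key bottomed out at z = 0.084 with 39 N. Lift and go to the rocker.

```bash
python3 -m crank '[[0,[0,0,-0.01],0],[0,[0,0,-0.03],0],[0,[0,0,-0.06],0],[0,[0,0,-0.08],0],[0,[0,0.02,-0.085],0.03],[0,[0.005,0.05,-0.085],0.06],[0,[0.01,0.085,-0.085],0.1],[0,[0.015,0.12,-0.085],0.14],[0,[0.02,0.15,-0.085],0.17],[0,[0.025,0.17,-0.085],0.19]]'
python3 - <<'E'
from h import *
to([.439,.011,.08])
I,D=grab_frame("top");C=cloud("top",D);cv2.imwrite("pics/c.png",cv2.resize(I[150:260,230:420],None,fx=4,fy=4))
x,y,z=[C[...,i] for i in range(3)]
P=C[(abs(x-.525)<.012)&(abs(y+.324)<.018)];print("key",P.mean(0))
P=C[(abs(x-.441)<.006)&(abs(y-.010)<.008)];print("rocker end",P.mean(0))
E
```

```text
clock: 9.43
tool_pos: [0.4979, -0.1538, 0.1651]
ee_rot: [0.087, 0.996, 0.0, 0.0]
wrist_force: [0.7, 0.8, -0.2]
finger_gap: 0.0005
finger_force: 0.0
t 9.4333 pos [ 0.4979 -0.1538  0.1651] yaw -10.0 F [ 0.7  0.8 -0.2] shift [0.0865 0.152  0.0852]
key [nan nan nan]
rocker end [0.44061155 0.01027265 0.05624425]<stdin>:5: RuntimeWarning: Mean of empty slice.
  ret = um.true_divide(
```

View pics/c.png

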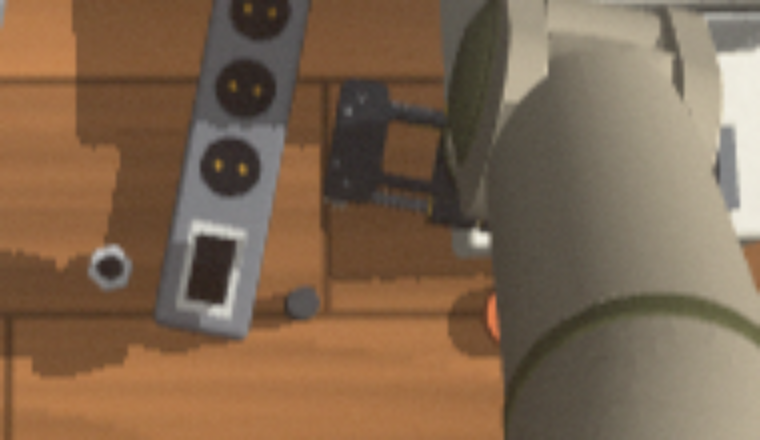

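The crop shows the strip undisturbed: rocker at crop (214,270), nut at (110,267) and bar at (302,302), both well clear of it. The rocker's near end agrees with (0.440, 0.010). The arm hides the key, so I'll check it later.

```bash
python3 -m crank '[[0,[0,0.01,0],0],[0,[0.005,0.03,0],0],[0,[0.02,0.055,0],0],[0,[0.035,0.085,0],0],[0,[0.055,0.115,0],0],[0,[0.07,0.135,0.01],0],[0,[0.08,0.146,0.03],0],[0,[0.086,0.151,0.05],0],[0,[0.086,0.151,0.065],0],[0,[0.086,0.151,0.075],0]]'
python3 -c "
from h import *
to([.439,.010,.054])"
```

```text
clock: 10.32
tool_pos: [0.4399, 0.0071, 0.0889]
ee_rot: [0.087, 0.996, -0.0, -0.0]
wrist_force: [0.7, 0.3, 0.2]
finger_gap: 0.0006
finger_force: 0.0
t 10.3167 pos [0.4399 0.0071 0.0889] yaw -10.0 F [0.7 0.3 0.2] shift [0.0014 0.0027 0.0349]
```

```bash
python3 -m crank '[[0,[0.001,0.002,0.005],0],[0,[0.001,0.002,0.012],0],[0,[0.001,0.002,0.02],0],[0,[0.001,0.002,0.025],0],[0,[0.001,0.002,0.028],0],[0,[0.001,0.002,0.03],0],[0,[0.001,0.002,0.032],0],[0,[0.001,0.002,0.034],0],[0,[0.001,0.002,0.0355],0],[0,[0.001,0.002,0.036],0]]'
python3 -c "
from h import *
to([.439,.010,.050])"
```

```text
clock: 11.15
tool_pos: [0.4387, 0.0089, 0.0541]
ee_rot: [0.087, 0.996, -0.0, -0.0]
wrist_force: [-1.0, -0.1, 2.0]
finger_gap: 0.0005
finger_force: 1.4
t 11.15 pos [0.4387 0.0089 0.0541] yaw -10.0 F [-1.  -0.1  2. ] shift [-0.0001  0.0012  0.0041]
```

```bash
python3 -m crank '[[0,[0,0,0.001],0],[0,[0,0,0.0015],0],[0,[0,0,0.002],0],[0,[0,0,0.0025],0],[0,[0,0,0.003],0],[0,[0,0,0.0035],0],[0,[0,0,0.004],0],[0,[0,0,0.0045],0],[0,[0,0,0.0045],0],[0,[0,0,0.0045],0]]'
python3 -c "
from h import *
to([.439,.010,.050])"
```

```text
clock: 11.98
tool_pos: [0.4392, 0.0089, 0.0504]
ee_rot: [0.087, 0.996, 0.0, 0.0]
wrist_force: [-4.7, 0.1, 19.5]
finger_gap: 0.0007
finger_force: 9.9
t 11.9833 pos [0.4392 0.0089 0.0504] yaw -10.0 F [-4.7  0.1 19.5] shift [0.0004 0.0011 0.0004]
```

```bash
python3 -m crank '[[0,[0,0,0.0005],0],[0,[0,0,0.001],0],[0,[0,0,0.001],0],[0,[0,0,0.001],0],[0,[0,0,0.001],0],[0,[0,0,0.001],0],[0,[0,0,0.001],0],[0,[0,0,0.001],0],[0,[0,0,0.001],0],[0,[0,0,0.001],0]]'
python3 -m crank '[[0,[0,0,-0.005],0],[0,[0,0,-0.02],0],[0,[0,0,-0.05],0],[0,[0,0,-0.09],0],[0,[0,0,-0.12],0],[0,[0,0.01,-0.13],0],[0,[0,0.03,-0.14],0],[0,[0,0.06,-0.14],0],[0,[0,0.085,-0.14],0],[0,[0,0.1,-0.14],0]]'
python3 -c "
from h import *
to([.46,.25,.2])"
```

```text
clock: 12.82
tool_pos: [0.4392, 0.0089, 0.0502]
ee_rot: [0.087, 0.996, 0.0, 0.001]
wrist_force: [-6.7, -0.8, 35.9]
finger_gap: 0.0006
finger_force: 18.0
clock: 13.65
tool_pos: [0.458, 0.1103, 0.1892]
ee_rot: [0.086, 0.996, 0.001, 0.001]
wrist_force: [0.1, -0.8, 0.1]
finger_gap: 0.0001
finger_force: 0.0
t 13.65 pos [0.458  0.1103 0.1892] yaw -9.9 F [ 0.1 -0.8  0.1] shift [ 0.022   0.138  -0.0105]
```

```bash
python3 -m crank '[[0,[0,0.01,-0.01],0],[0,[0.005,0.035,-0.03],0],[0,[0.01,0.065,-0.05],0],[0,[0.015,0.1,-0.06],0],[0,[0.02,0.135,-0.06],0],[0,[0.025,0.165,-0.06],0],[0,[0.03,0.19,-0.06],0],[0,[0.03,0.21,-0.06],0],[0,[0.03,0.22,-0.06],0],[0,[0.03,0.22,-0.06],0]]'
python3 - <<'E'
from h import *
for cam in("top","scene"):
    I,D=grab_frame(cam);C=cloud(cam,D);cv2.imwrite(f"pics/{cam}9.png",I);O=np.load(cam+".npy")
    for n,a,b in(("knob",.465,.248),("start",.482,.332),("key",.525,-.324),("keya",.524,-.266),("rock -x",.440,.010),("rock +x",.476,.004),("strip",.60,-.02)):
        print(cam,n,*[c[np.hypot(c[...,0]-a,c[...,1]-b)<.007][:,2].mean().round(4) if (np.hypot(c[...,0]-a,c[...,1]-b)<.007).any() else None for c in(O,C)])
E
```

```text
clock: 14.48
tool_pos: [0.4655, 0.3316, 0.2484]
ee_rot: [0.086, 0.996, 0.001, 0.0]
wrist_force: [0.2, 0.4, 0.6]
finger_gap: 0.0006
finger_force: 0.0
top knob 0.0892 0.2672
top start 0.0711 0.6303
top key 0.0904 0.0847
top keya 0.0902 0.0906
top rock -x 0.0573 0.0505
top rock +x 0.0518 0.0577
top strip 0.047 0.047
scene knob 0.0872 0.288
scene start 0.0689 0.3202
scene key 0.0893 0.0832
scene keya 0.0894 0.0892
scene rock -x 0.0562 0.0495
scene rock +x 0.0493 0.0537
scene strip 0.0458 0.0454
```

View pics/scene9.png

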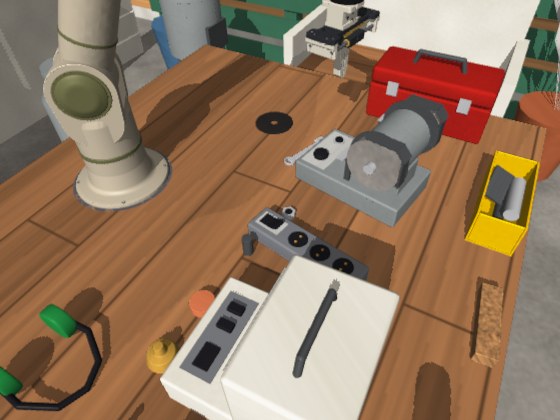

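The scene view shows the knob (321,154) low, the key (207,357) down and the rocker (272,221) tipped. Nothing has been moved aside. Measured drops are about 8 mm for the knob, 6 mm for the key and 6.8 mm for the rocker end, matching full travel.

```bash
python3 -c "
from station import *
print(close_job())"
```

```text
the job is handed in; nothing more can be done
None
```

I pressed the knob, the wide key and the rocker fully over, in that order, touched nothing else, and handed the job in about 15 s into the 54 s allowed; no verdict was returned.

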